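# Lock the bayonet viewport cap onto the vacuum port

## Robot

A 7-joint arm with a two-finger parallel gripper is mounted at the origin on the work surface. World frame = base frame: x ahead of the robot, y to its left, z up, the work surface at z = 0. Lengths are in m, angles in rad, forces in N, time in s.
With the tool pointing down it reaches from about 0.4 to 0.925 m from the base axis. Payload 5.6 kg.
Tool frame: the origin (TCP) lies between the finger pads; the fingertips stand 11 mm ahead of it and the grasp point (between the pads) lies 8 mm behind it; y points along the fingers, z is the direction in which the jaws open and shut, and the axes are right-handed (so a half turn about y gives the same grasp; the last joint's range is limited). The gripper opens to 85 mm and grips with 20 to 120 N. Pads are 22 mm wide; open, the fingers measure 114 mm over their backs; the gripper's body (76 mm by 85 mm) begins 54 mm behind the grasp point. The pads swing forward as they close: fully open they stand 13 mm farther back than shut.
Start: joints at [-1.185, 0.468, -0.012, 1.603, 0.006, 1.071, -0.056], TCP at [0.27, 0.591, 0.242] pointing down, gripper open.
Joint ranges: [-2.53, 2.53], [-0.31, 2.02], [-1.57, 1.55], [0.28, 2.44], [-1.29, 4.43], [0.15, 1.84], [-2.92, 2.92]. Speed limits (rad/s): [2.57, 2.57, 3.14, 3.14, 3.14, 3.14, 3.14].

## Interface

Orientations are given as [roll, pitch, yaw] about the fixed x, y, z axes, in that order (R = Rz(yaw) Ry(pitch) Rx(roll)).
In Python, from rig import r, cams gives the robot as it stands.
- The arm moves only by the shell command python3 -m handwheel 'ROWS' [OPENING] [FORCE]. ROWS is JSON, a list of rows, each a list of 2 entries, a list of its own where there are three numbers: the shift along the tool's x, y, z in m, then the turn about the tool's y in degrees. A call has 1 to 5 rows; each row is the pose to reach, as a shift and turn from the pose commanded when the call began, along the tool's axes at that moment; what a row does not reach only later rows make up. A row lasts 1/12 s, in which the tool goes at most 41.7 mm and 7.16 degrees, less where a joint would pass 70% of its speed; a pose out of reach is approached as far as the arm can. A call with a gripper value outside its range is refused whole. OPENING is the closure, from -1 (fully open) to 1 (shut), set as the call begins (- or left out, the last holds). The fingers move at their own pace and stop on an object; FORCE is the grip in N (left out, the last holds). Time passes only in rows, so rows that repeat a pose let the fingers close. It gives the time, the measured TCP pose, the force and the opening at its end, in the units of the state.
- r.sense(): the state, without advancing time (a new reading comes with each control period).
- cams.grab_frame(name): name is "scene" or "side" or "wrist"; returns a dict with "img" (384x512x3 uint8, red, green, blue), "depth" (384x512 float32, m along the optical axis (not along the pixel's ray), 0 where there is no reading), "mtx" (3x3 intrinsics, pixels), "rvec" (rotation vector, rad) and "tvec" (3), from world to camera coordinates, as OpenCV has them. Camera axes: x right, y down, z forward; pixel columns grow to the right and rows downward; lengths in m; the calibration is good to about 2 mm. The wrist camera is an equidistant fisheye: a pixel r from the principal point sees the ray r / f radians off the axis. A picture is of the moment at which its call begins.
- r.finish_job(): hands the job in, once; it reports no verdict.
The state is a dict: "time": time; "qpos": joint angles; "joint_velocities": joint speeds; "tau": joint torques, N m; "eef_pos": TCP position; "ee_rot": TCP orientation; "ft_force": force on the tool from outside, world axes, zero at the start; "torque": the same for the moment, N m; "grip_width": opening from 0.0 (shut) to 1.0 (fully open).
Only numpy, scipy, OpenCV 4.12 (cv2) and the standard library are available. Lean on these libraries where they do the work, as an engineer would, in place of code of your own. Each camera call takes 0.05 s, during which the arm holds its last target. There are 200 camera calls.

## Task

Put the black and brass viewport cap into the slotted bayonet collar of the steel vacuum port, press it down against the port's spring, and twist it clockwise (seen from above) about a quarter turn until it clicks up into its lock, then let go so that it stays locked there by itself. Find the slots by feel and work gently, never loading the cap against the port with more than about 40 N, and leave the other things on the shelf where they are.

Things in the scene. Friction and masses are not known exactly. Their poses are not given: they have to be found in the camera images.
- cap: Loose viewport cap, about 0.18 kg, standing upright. Origin: centre of its underside, z up. Brass plug 57 mm in diameter from 0 to 24 mm height, then a black knurled round grip 46 mm in diameter from 24 to 58 mm, small glass window in its top.
- lug (a point): Outer end of one of the cap's two equal brass lugs, on the cap's +x side; the other is on its -x side. They reach 35.5 mm from the axis, 10 mm wide, from 1 to 6 mm above the underside. White marks on the cap's top and shoulder stand over the lugs. Axes as the cap's. Half a turn of the cap makes no difference.
- port: Fixed steel vacuum port. Origin: centre of its underside on the shelf, z up. Disc 124 mm in diameter, 12 mm thick, a black line on its rim along its +x. On it stands the aluminium bayonet collar, 90 mm outside diameter. It is clocked by an unmeasured -26 to +26 degrees against the port (and stays so), so its slots must be found by feel or sight.
- mouth (a point): Centre of the collar's mouth (60 mm in diameter) at its top, 40 mm above the port's origin; axes as the port's, not the collar's. Two opposite gaps in its lip pass the lugs with about 5 degrees of play either way; they lie along the port's +x and -x plus the unknown clocking, a red mark outside each. Lugs that miss the gaps rest on the lip, with the cap's origin 39 mm above the port's.
- seat_top (a point): Centre of the spring seat, 33 mm above the port's origin: in the gaps the cap comes to rest on it. The spring gives 5 N at first and 0.5 N more per mm. The cap's underside must go down to 25 mm or lower for the lugs to pass under the lip; at 21.5 mm the seat meets its hard stop. (Fixed point: it does not follow the seat.)
- lock (a point): The cap's origin when locked, 28 mm above the port's. Held down, the cap turns clockwise seen from above by 80 degrees (give or take 5) from the gaps to a hard stop (anticlockwise is blocked), against about 0.1 N m of friction; at the stop the torque climbs at once, 40 N comes within 3 degrees. There, let go, its lugs spring up 3 mm into pockets in the lip's underside. Black dots on the collar's top mark them.
- bolt0: Bystander: stainless bolt standing on its head, 19 mm head, 42 mm tall. Origin under its head.
- bolt1: Bystander: the second such bolt.
- gasket: Bystander: flat copper gasket ring, 60 mm outside diameter, 4 mm thick. Origin at its centre, underside.
- bezel: Bystander: brass viewport bezel ring, 84 mm outside diameter, 10 mm thick. Origin at its centre, underside.
- wrench: Bystander: bent steel wrench lying flat, about 165 mm long, 7 mm thick. Origin near its bend.
- grease: Bystander: small jar with a red lid, 52 mm in diameter, 60 mm tall. Origin under its centre.
- lens (a point): Bystander: centre of the magnifier lens in its black ring (104 mm outside) on the swing arm, about 250 mm above the shelf; the pivot post stands 190 mm behind it.
Things that resemble listed ones, but are neither listed nor needed, are in the scene too. What is shaped like the cap but turquoise is not meant.

How it is judged:
By the outcome, as a careful person would: the job done as asked, in the order asked, and still so for the second after the job is handed in, with the robot touching nothing.
It also fails if it takes over 72 s, if anything falls off the work surface, if the arm or the gripper's body presses on something with over 40 N, if the wrist force passes 120 N, or if a joint passes its speed limit or range.

## Working session

There is one attempt and no reset: what is moved stays moved. The work goes in short steps, Python scripts to look and compute and a shell command to move; the robot and the scene stay as the last step left them, time stands still between calls to the robot, and variables do not carry over. Pictures are saved under pics/ and viewed, about 8 in all and at most 12, crops included, and the job is handed in when it is done.

```bash
ls; mkdir -p pics; python3 - <<'E'
from rig import r,cams
import cv2,numpy as np
s=r.sense();print({k:np.round(v,3) for k,v in s.items()})
for n in ["scene","side","wrist"]:
    f=cams.grab_frame(n);np.savez(f"pics/{n}0.npz",**f)
    cv2.imwrite(f"pics/{n}0.png",f["img"][:,:,::-1]);print(n,f["mtx"].round(1).tolist(),f["rvec"],f["tvec"])
a=[cv2.imread(f"pics/{n}0.png") for n in ["scene","side"]]
cv2.imwrite("pics/a0.png",cv2.resize(np.vstack(a),None,fx=.78,fy=.78))
E
```

```text
pics
{'time': np.float64(0.0), 'qpos': array([-1.185,  0.468, -0.012,  1.604,  0.006,  1.071, -0.056]), 'joint_velocities': array([ 0.001, -0.   , -0.002, -0.002,  0.001, -0.001, -0.001]), 'tau': array([-0.0000e+00, -5.3238e+01,  2.1000e-02, -2.5130e+01,  1.1000e-02,
        8.0000e-03, -0.0000e+00]), 'eef_pos': array([0.27 , 0.591, 0.241]), 'ee_rot': array([-1.573, -0.   , -0.429]), 'ft_force': array([ 0.452, -0.204, -0.836]), 'torque': array([-0.008, -0.022,  0.029]), 'grip_width': np.float64(0.996)}
scene [[385.9, 0.0, 255.0], [0.0, 385.9, 194.1], [0.0, 0.0, 1.0]] [ 2.02787356  1.48236724 -0.52420864] [-0.24148109 -0.36000401  1.78507644]
side [[359.4, 0.0, 255.5], [0.0, 359.4, 187.5], [0.0, 0.0, 1.0]] [ 2.0766301  -0.41222895  0.19977648] [-0.60028198  0.30434392  0.91792395]
wrist [[297.3, 0.0, 257.0], [0.0, 297.3, 196.0], [0.0, 0.0, 1.0]] [-2.42991731 -1.56199009 -0.22535158] [-0.64835326 -0.03605849  0.37931769]
```

View pics/a0.png

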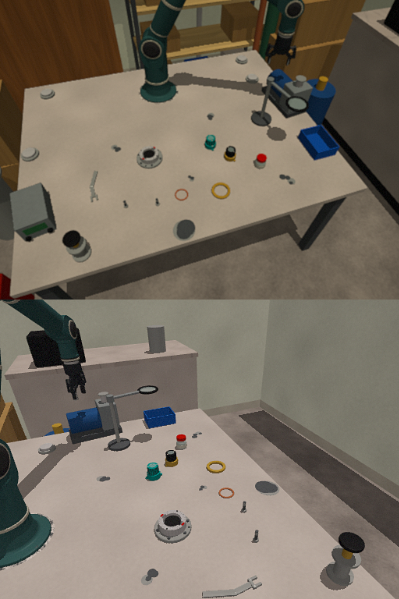

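View pics/wrist0.png

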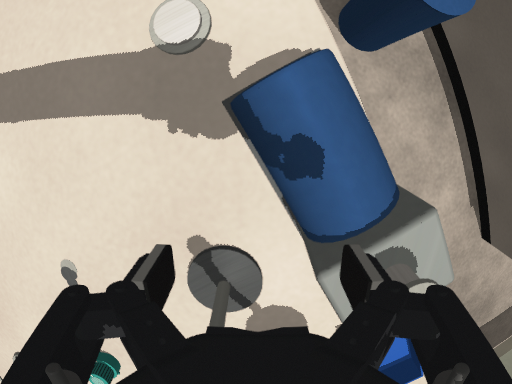

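```bash
cat > h.py <<'E'
import numpy as np,cv2
from rig import r,cams
def load(n): return dict(np.load(f"pics/{n}.npz"))
def grab(n,tag):
    f=cams.grab_frame(n);np.savez(f"pics/{tag}.npz",**f);cv2.imwrite(f"pics/{tag}.png",f["img"][:,:,::-1]);return f
def ray(f,u,v,fish=False):
    K=f["mtx"];x=(u-K[0,2])/K[0,0];y=(v-K[1,2])/K[1,1]
    if fish:
        t=np.hypot(x,y)+1e-12;d=np.array([x/t*np.sin(t),y/t*np.sin(t),np.cos(t)])
    else: d=np.array([x,y,1.])
    R=cv2.Rodrigues(f["rvec"])[0];d=R.T@d
    return -R.T@f["tvec"].ravel(),d/np.linalg.norm(d)
def plane(f,u,v,z,fish=False):
    o,d=ray(f,u,v,fish);return o+d*(z-o[2])/d[2]
def tri(*rs):
    A=sum(np.eye(3)-np.outer(d,d) for o,d in rs);b=sum((np.eye(3)-np.outer(d,d))@o for o,d in rs)
    p=np.linalg.solve(A,b);return p,max(np.linalg.norm((np.eye(3)-np.outer(d,d))@(p-o)) for o,d in rs)
E
python3 - <<'E'
from h import *
a,b=load("scene0"),load("side0")
S=1/.78
for n,p,q in [("cap top",(231,149),(171,453)),("port mouth",(150,154),(172,520)),("lens",(297,103),(148,390)),("turq",(210,138),(152,464)),("grease",(261,157),(181,437)),("bezel",(220,191),(216,467)),("gasket",(181,195),(227,493)),("post",(267,80),(104,395))]:
    p=np.array(p)*S;q=(np.array(q)-[0,299.5])*S
    t,e=tri(ray(a,*p),ray(b,*q));print(n,t.round(3),round(e,3))
def crop(i,u,v,w=40): return cv2.resize(i["img"][v-w:v+w,u-w:u+w,::-1],(390,390),interpolation=cv2.INTER_CUBIC)
cv2.imwrite("pics/c1.png",np.hstack([crop(a,296,196),crop(b,219,203)]))
E
```

```text
cap top [0.597 0.218 0.054] 0.002
port mouth [ 0.49  -0.15   0.029] 0.001
lens [0.584 0.52  0.251] 0.003
turq [0.499 0.149 0.06 ] 0.004
grease [0.683 0.333 0.056] 0.001
bezel [0.767 0.103 0.001] 0.001
gasket [ 0.735 -0.068 -0.001] 0.0
post [0.382 0.474 0.261] 0.012
```

View pics/c1.png

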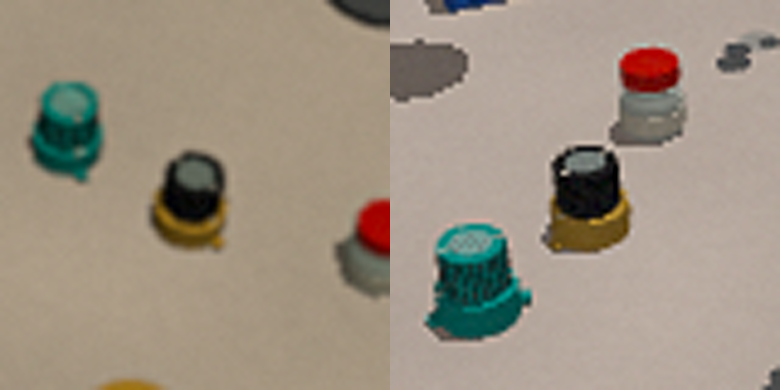

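```bash
python3 -m handwheel '[[[0,-0.04,0],0],[[0,-0.08,0],0],[[0,-0.12,0],0],[[0,-0.16,0],0],[[0,-0.2,0],0]]'
python3 -m handwheel '[[[0.036,0,-0.016],0],[[0.072,0,-0.032],0],[[0.108,0,-0.048],0],[[0.144,0,-0.064],0],[[0.18,0,-0.08],0]]'
python3 -m handwheel '[[[0.036,0,-0.016],0],[[0.072,0,-0.032],0],[[0.108,0,-0.048],0],[[0.144,0,-0.064],0],[[0.18,0,-0.08],0]]'
python3 -m handwheel '[[[0.034,0.03,-0.016],0],[[0.07,0.06,-0.033],0],[[0.09,0.1,-0.043],0],[[0.09,0.14,-0.043],0],[[0.09,0.14,-0.043],0]]'
python3 - <<'E'
from h import *
f=grab("wrist","w1");s=r.sense();print(s["time"],s["eef_pos"],s["ee_rot"],s["qpos"].round(2))
o,d=ray(f,257,196,True);print("cam",o,d)
E
```

```text
time: 0.57
eef_pos: [0.2701, 0.5906, 0.4441]
ee_rot: [-1.571, -0.0, -0.429]
ft_force: [1.1, 1.0, 0.8]
grip_width: 0.999
time: 0.98
eef_pos: [0.4016, 0.4418, 0.4421]
ee_rot: [-1.571, 0.0, -0.429]
ft_force: [0.5, 1.0, -0.4]
grip_width: 1.001
time: 1.4
eef_pos: [0.532, 0.2942, 0.4422]
ee_rot: [-1.571, 0.0, -0.429]
ft_force: [0.9, 0.1, -0.3]
grip_width: 0.997
time: 1.82
eef_pos: [0.5939, 0.2152, 0.2959]
ee_rot: [-1.579, 0.005, -0.434]
ft_force: [-0.8, 0.5, -1.1]
grip_width: 1.0
1.8667 [0.59304371 0.21605966 0.2948945 ] [-1.57998563  0.00680608 -0.43227747] [-0.57  0.4   0.23  1.6  -0.09  1.17  0.81]
cam [0.52745756 0.24630725 0.42746369] [ 0.25140611 -0.12478037 -0.95980458]
```

View pics/w1.png

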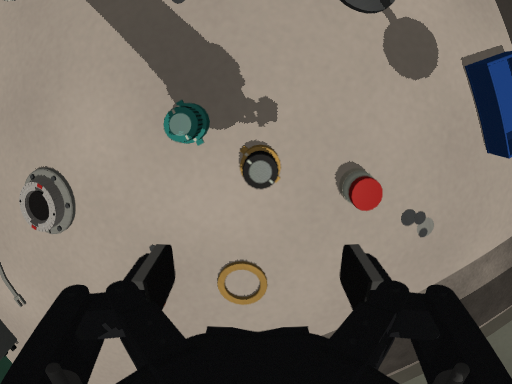

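```bash
python3 - <<'E'
from h import *
f=load("w1");i=f["img"][:,:,::-1]
def crop(u,v,w): return cv2.resize(i[v-w:v+w,u-w:u+w],(390,390),interpolation=cv2.INTER_CUBIC)
cv2.imwrite("pics/c2.png",np.hstack([crop(261,166,28),crop(47,200,40)]))
for n,u,v,z in [("top",261,171,.058),("port",43,203,.04)]:
    print(n,plane(f,u,v,z,True).round(4))
E
```

```text
top [0.5964 0.2167 0.058 ]
port [ 0.4899 -0.136   0.04  ]
```

View pics/c2.png

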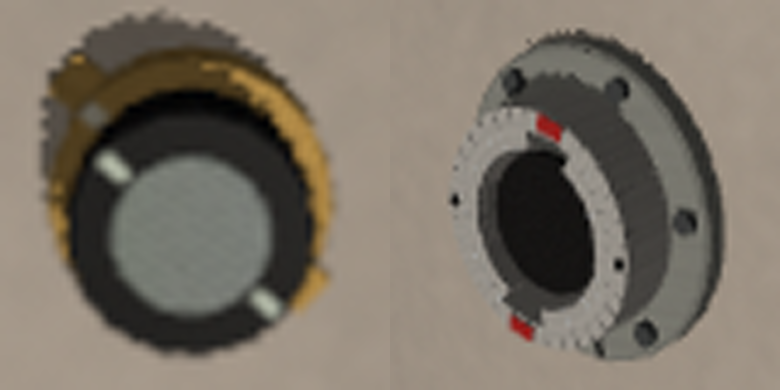

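```bash
python3 - <<'E'
from h import *
f=load("w1")
P=lambda u,v,z:plane(f,u,v,z,True)
def pr(n,a,b,z):
    a,b=P(*a,z),P(*b,z);d=b-a;print(n,((a+b)/2).round(4),np.linalg.norm(d).round(4),np.degrees(np.arctan2(d[1],d[0])).round(1))
pr("capmarks",(249.1,162),(271.2,181.8),.058)
pr("red",(39.8,186),(34.1,227.1),.039)
pr("dots",(20.3,201),(54,214.4),.04)
print(P(260.3,171.7,.058))
a=load("scene0")
# two-view height: wrist glass centre with scene/side glass centre from crop c1
b=load("side0")
print(tri(ray(f,260.3,171.7,True),ray(a,256+195/4.875,156+175/4.875),ray(b,179+195/4.875,163+162/4.875)))
E
```

```text
capmarks [0.5971 0.2153 0.058 ] 0.038 22.8
red [ 0.4893 -0.1571  0.039 ] 0.0832 -50.3
dots [ 0.4896 -0.1567  0.04  ] 0.0834 49.5
[0.59685985 0.21553801 0.058     ]
(array([0.59776092, 0.2164186 , 0.05472213]), np.float64(0.0012247546127709256))
```

```bash

python3 -m handwheel '[[[0.004,0.035,0.001],0],[[0.004,0.07,0.001],0],[[0.004,0.1,0.001],0],[[0.004,0.12,0.001],0],[[0.004,0.12,0.001],0]]' -1
python3 -m handwheel '[[[0,0,0],0],[[0,0,0],0],[[0,0,0],0]]'
python3 - <<'E'
from h import *
f=grab("wrist","w2");s=r.sense();print(s["time"],s["eef_pos"],s["ee_rot"],s["ft_force"],s["torque"])
i=f["img"][:,:,::-1];cv2.imwrite("pics/w2c.png",cv2.resize(i[120:370,130:390],None,fx=2,fy=2))
E
```

```text
time: 2.28
eef_pos: [0.5965, 0.2184, 0.1781]
ee_rot: [-1.577, 0.005, -0.428]
ft_force: [-0.1, 0.0, -0.5]
grip_width: 1.002
time: 2.53
eef_pos: [0.6005, 0.2193, 0.1848]
ee_rot: [-1.568, -0.003, -0.429]
ft_force: [0.2, 0.3, -0.4]
grip_width: 0.998
2.5833 [0.60038508 0.21920244 0.18466676] [-1.56779193 -0.00253627 -0.42874096] [ 0.42497079  0.13569667 -0.1651554 ] [-0.03826784 -0.01207641  0.00739493]
```

View pics/w2c.png

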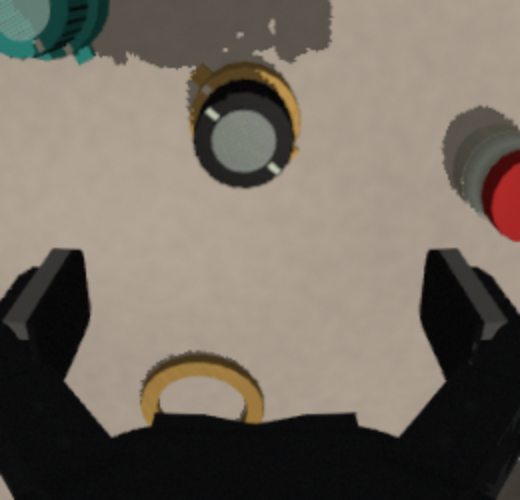

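```bash
python3 - <<'E'
from h import *
f,g=load("w1"),load("w2")
i=cv2.cvtColor(g["img"],cv2.COLOR_RGB2HSV).astype(int)
for n,f_,c in(("w1",f,(260.3,171.7)),("w2",g,(252,190.5))):
    im=f_["img"].astype(int);R=12 if n=="w1" else 19
    m=((im.max(2)>75)&(im[...,1]>=im[...,0]-3)).astype(np.uint8)
    nn,l,st,ce=cv2.connectedComponentsWithStats(m)
    k=l[int(c[1]),int(c[0])];print(n,ce[k],st[k]); 
for c in [(252,190.5)]: print(plane(g,*c,.058,True),tri(ray(g,*c,True),ray(f,260.3,171.7,True)))
a,b=plane(g,236,177,.058,True),plane(g,267,204,.058,True);d=b-a;print(np.linalg.norm(d),np.degrees(np.arctan2(d[1],d[0])),(a+b)/2)
E
```

```text
w1 [259.97123894 171.38274336] [247 160  27  24 452]
w2 [251.40571429 190.11771429] [232 174  39  34 875]
[0.59674914 0.21568823 0.058     ] (array([0.59731386, 0.21536477, 0.05566905]), np.float64(2.636971857704262e-05))
0.03765563203111611 23.168639314989413 [0.59676828 0.21536778 0.058     ]
```

```bash

python3 -m handwheel '[[[-0.002,0.03,-0.005],0],[[-0.002,0.06,-0.005],0],[[-0.002,0.085,-0.005],0],[[-0.002,0.1,-0.005],0],[[-0.002,0.11,-0.005],0]]'
python3 -m handwheel '[[[0,0.01,0],0],[[0,0.018,0],0],[[0,0.025,0],0],[[0,0.03,0],0],[[0,0.034,0],0]]'
python3 -m handwheel '[[[0,0,0],0],[[0,0,0],0],[[0,0,0],0]]'
```

```text
time: 3.0
eef_pos: [0.5951, 0.2149, 0.0715]
ee_rot: [-1.571, 0.0, -0.429]
ft_force: [0.2, 1.6, -0.1]
grip_width: 0.997
time: 3.42
eef_pos: [0.5956, 0.215, 0.0383]
ee_rot: [-1.57, -0.001, -0.429]
ft_force: [-0.2, -0.3, -0.5]
grip_width: 1.003
time: 3.67
eef_pos: [0.5957, 0.215, 0.0388]
ee_rot: [-1.57, -0.001, -0.429]
ft_force: [-0.4, -0.1, -0.0]
grip_width: 0.998
```

```bash

python3 -m handwheel '[[[0,0,0],0],[[0,0,0],0],[[0,0,0],0],[[0,0,0],0],[[0,0,0],0]]' 1 60
python3 -m handwheel '[[[0,0,0],0],[[0,0,0],0],[[0,0,0],0],[[0,0,0],0],[[0,0,0],0]]'
python3 - <<'E'
from h import *
f=grab("wrist","w3");s=r.sense();print(s["time"],s["eef_pos"],s["ee_rot"],s["ft_force"],s["torque"],s["grip_width"])
i=f["img"][:,:,::-1];cv2.imwrite("pics/w3c.png",cv2.resize(i[120:370,130:390],None,fx=2,fy=2))
E
```

```text
time: 4.08
eef_pos: [0.5959, 0.2153, 0.039]
ee_rot: [-1.57, -0.001, -0.429]
ft_force: [0.3, -0.7, 4.3]
grip_width: 0.518
time: 4.5
eef_pos: [0.5959, 0.2152, 0.039]
ee_rot: [-1.57, -0.001, -0.429]
ft_force: [0.0, 0.5, 4.7]
grip_width: 0.52
4.55 [0.59589932 0.21528781 0.03897801] [-1.56961508e+00 -9.59276303e-04 -4.28758713e-01] [-0.34909937  0.27870646  5.79318977] [-0.00967021  0.04789953 -0.00597018] 0.5196653083943555
```

```bash

python3 -m handwheel '[[[0,-0.01,0],0],[[0,-0.035,0],0],[[0,-0.07,0],0],[[0,-0.11,0],0],[[0,-0.15,0],0]]'
python3 -m handwheel '[[[0.006,-0.01,-0.035],7],[[0.012,-0.01,-0.07],14],[[0.018,-0.01,-0.105],21],[[0.024,-0.01,-0.14],28],[[0.03,-0.01,-0.175],35]]'
python3 - <<'E'
from h import *
s=r.sense();print(s["time"],s["eef_pos"],s["ee_rot"],s["ft_force"],s["torque"],s["grip_width"],s["qpos"].round(2))
y=s["ee_rot"][2];d=np.array([.484,-.197])-s["eef_pos"][:2];print(np.degrees(y),d@[np.cos(y),np.sin(y)],d@[-np.sin(y),np.cos(y)])
E
```

```text
time: 4.97
eef_pos: [0.594, 0.2143, 0.189]
ee_rot: [-1.573, 0.002, -0.429]
ft_force: [0.9, 1.3, -1.3]
grip_width: 0.521
time: 5.38
eef_pos: [0.5483, 0.0417, 0.1984]
ee_rot: [-1.572, 0.001, -1.046]
ft_force: [0.8, 0.3, -2.4]
grip_width: 0.52
5.3833 [0.54831797 0.04169992 0.1983611 ] [-1.57155067e+00  6.87615375e-04 -1.04564935e+00] [ 0.75271191  0.33336812 -2.38390382] [-0.07368627 -0.07358011 -0.00013365] 0.5201588950981633 [-0.45  0.36  0.39  1.91 -0.17  0.9   0.55]
-59.911294657517715 0.1742899881714619 -0.17532100182129948
```

```bash

python3 -m handwheel '[[[0.025,0,-0.025],6],[[0.05,0,-0.05],12],[[0.075,0,-0.075],19],[[0.1,0,-0.1],25],[[0.125,0,-0.125],31]]'
python3 - <<'E'
from h import *
s=r.sense();print(s["time"],s["eef_pos"],s["ee_rot"],s["ft_force"],s["torque"],s["grip_width"],s["qpos"].round(2))
y=s["ee_rot"][2];d=np.array([.484,-.197])-s["eef_pos"][:2];print(np.degrees(y),d@[np.cos(y),np.sin(y)],d@[-np.sin(y),np.cos(y)])
E
```

```text
time: 5.8
eef_pos: [0.5039, -0.1291, 0.1983]
ee_rot: [-1.572, 0.001, -1.586]
ft_force: [1.4, 0.3, -1.4]
grip_width: 0.522
5.8 [ 0.50388398 -0.129121    0.19833381] [-1.57164131e+00  7.36514299e-04 -1.58605632e+00] [ 1.39863761  0.33025854 -1.43920664] [-0.06455595 -0.02663253 -0.07696194] 0.5217843623503344 [-0.29  0.33  0.57  1.99 -0.23  0.89  0.39]
-90.87433345386651 0.0681745185981885 -0.018845867525530774
```

```bash

python3 -m handwheel '[[[0.034,0,-0.01],4],[[0.055,0,-0.019],7],[[0.07,0,-0.019],7],[[0.07,0,-0.019],7],[[0.07,0,-0.019],7]]'
python3 -m handwheel '[[[0,0,0],0],[[0,0,0],0]]'
python3 - <<'E'
from h import *
f=grab("wrist","w4")
s=r.sense();print(s["time"],s["eef_pos"],s["ee_rot"],s["ft_force"],s["torque"],s["grip_width"],s["qpos"].round(2))
i=f["img"][:,:,::-1];cv2.imwrite("pics/w4c.png",cv2.resize(i[70:330,130:390],None,fx=2.3,fy=2.3))
E
```

```text
time: 6.22
eef_pos: [0.4849, -0.1979, 0.1982]
ee_rot: [-1.572, 0.001, -1.705]
ft_force: [-0.6, 1.0, -2.1]
grip_width: 0.518
time: 6.38
eef_pos: [0.4858, -0.1961, 0.1981]
ee_rot: [-1.571, 0.001, -1.701]
ft_force: [0.4, 0.7, -1.6]
grip_width: 0.517
6.4333 [ 0.48585768 -0.19615685  0.19812047] [-1.57129892e+00  6.73583229e-04 -1.70065513e+00] [ 0.67013409  0.0725636  -1.59453713] [-0.03224733 -0.02048494  0.04946492] 0.5231522553793247 [-0.19  0.34  0.62  1.98 -0.25  0.89  0.43]
```

View pics/w4c.png

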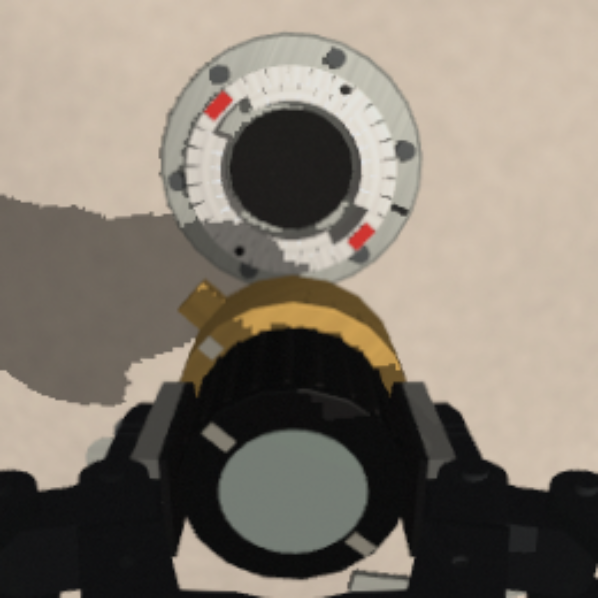

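```bash
cat >> h.py <<'E'
def pair(f,a,b,z,n=""):
    a,b=plane(f,*a,z,True),plane(f,*b,z,True);d=b-a
    print(n,((a+b)/2).round(4),"len",np.linalg.norm(d).round(4),"ang",(np.degrees(np.arctan2(d[1],d[0]))).round(1))
E
python3 - <<'E'
from h import *
f=load("w4");im=f["img"].astype(int)
m=((im[...,0]>150)&(im[...,1]<90)).astype(np.uint8)
n,l,st,ce=cv2.connectedComponentsWithStats(m);print(st[1:,4],ce[1:])
big=1+np.argsort(-st[1:,4])[:2];pair(f,ce[big[0]],ce[big[1]],.04,"red")
c=lambda u,v:(130+u/2.3,70+v/2.3)
pair(f,c(346,89),c(239,251),.04,"dots")
pair(f,c(218,436),c(361,544),.217,"capmarks")
g=load("w1");
# height of the collar by two views (midpoint of the red marks, dots)
for a,b in ((ce[big[0]],0),):
    for q in ((39.8,186),(34.1,227.1)): 
        for k in big: print(tri(ray(f,*ce[k],True),ray(g,*q,True)))
print(plane(f,*c(292,494),.217,True), plane(f,*c(292,168),.033,True))
E
```

```text
[ 1  1  1  1  1  2  1 67 58] [[432.          32.        ]
 [424.          44.        ]
 [425.          57.        ]
 [426.          60.        ]
 [457.          61.        ]
 [433.5         70.5       ]
 [442.          75.        ]
 [224.49253731 115.29850746]
 [286.48275862 172.5       ]]
red [ 0.4882 -0.157   0.04  ] len 0.0832 ang -50.5
dots [ 0.4889 -0.1573  0.04  ] len 0.0835 ang -130.6
capmarks [ 0.4841 -0.1984  0.217 ] len 0.0379 ang -50.0
(array([ 0.46219831, -0.12492534,  0.03920573]), np.float64(0.0005364696209418789))
(array([ 0.48574945, -0.18915993, -0.01225242]), np.float64(0.03437394096943499))
(array([ 0.49329845, -0.12299677,  0.10226318]), np.float64(0.0245741407928017))
(array([ 0.51531499, -0.18946468,  0.03859095]), np.float64(0.0005310771214053424))
[ 0.48396995 -0.19848804  0.217     ] [ 0.48917108 -0.15692849  0.033     ]
```

```bash

python3 -m handwheel '[[[-0.02,0,-0.001],0.5],[[-0.041,0,-0.002],0.5],[[-0.041,0.03,-0.002],0.5],[[-0.041,0.06,-0.002],0.5],[[-0.041,0.09,-0.002],0.5]]'
python3 -m handwheel '[[[0,0.006,0],0],[[0,0.01,0],0],[[0,0.014,0],0],[[0,0.014,0],0],[[0,0.014,0],0]]'
python3 - <<'E'
from h import *
f=grab("wrist","w5")
s=r.sense();print(s["time"],s["eef_pos"],s["ee_rot"],s["ft_force"],s["torque"],s["grip_width"],s["qpos"].round(2))
i=f["img"][:,:,::-1];cv2.imwrite("pics/w5c.png",cv2.resize(i[130:350,130:390],None,fx=2.3,fy=2.3))
E
```

```text
time: 6.85
eef_pos: [0.4899, -0.1549, 0.1077]
ee_rot: [-1.569, 0.001, -1.708]
ft_force: [-0.6, 0.3, -1.2]
grip_width: 0.521
time: 7.27
eef_pos: [0.49, -0.1569, 0.0955]
ee_rot: [-1.568, 0.0, -1.712]
ft_force: [-0.4, 0.4, -1.0]
grip_width: 0.523
7.3167 [ 0.49001794 -0.15693275  0.09557421] [-1.56829661e+00  1.58126887e-04 -1.71171014e+00] [-0.68915904 -0.16267181 -1.20850455] [ 0.02444997 -0.02342183 -0.01506558] 0.5220845574092112 [-0.17  0.49  0.52  2.07 -0.39  0.67  0.46]
```

View pics/w5c.png

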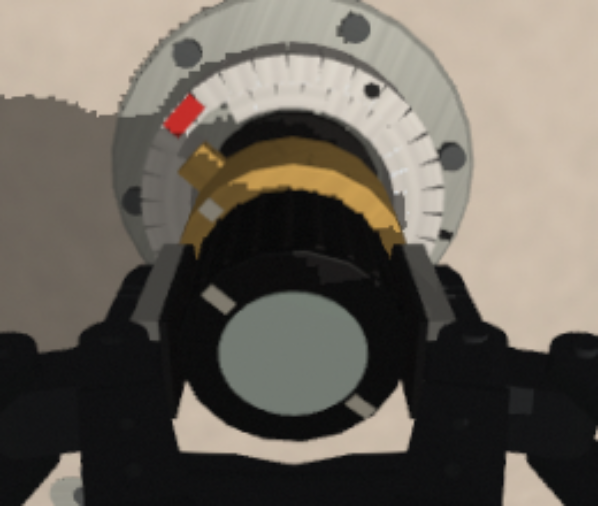

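```bash

python3 -m handwheel '[[[-0.001,0.004,0],0],[[-0.001,0.008,0],0],[[-0.001,0.011,0],0],[[-0.001,0.013,0],0],[[-0.001,0.015,0],0]]'
python3 -m handwheel '[[[0,0.001,0],0],[[0,0.002,0],0],[[0,0.003,0],0]]'
python3 -c "
from h import *
s=r.sense();print(s['eef_pos'],s['ee_rot'],s['ft_force'],s['torque'])"
```

```text
time: 7.73
eef_pos: [0.489, -0.1557, 0.079]
ee_rot: [-1.571, 0.0, -1.712]
ft_force: [1.3, 0.4, -1.0]
grip_width: 0.525
time: 7.98
eef_pos: [0.4892, -0.1558, 0.0762]
ee_rot: [-1.571, -0.0, -1.712]
ft_force: [0.5, -0.3, -0.7]
grip_width: 0.523
[ 0.48921539 -0.15577446  0.07620125] [-1.57071783e+00 -3.08685640e-05 -1.71184149e+00] [ 0.47811836 -0.30621283 -0.70141685] [-0.02537924  0.00872455  0.00047409]
```

```bash

python3 -m handwheel '[[[0,0.001,0],0],[[0,0.002,0],0],[[0,0.003,0],0],[[0,0.004,0],0]]'
python3 -m handwheel '[[[0,0.001,0],0],[[0,0.002,0],0],[[0,0.003,0],0],[[0,0.004,0],0]]'
python3 -c "
from h import *
s=r.sense();print(s['eef_pos'],s['ee_rot'],s['ft_force'],s['torque'])"
```

```text
time: 8.32
eef_pos: [0.4892, -0.1557, 0.0722]
ee_rot: [-1.571, 0.0, -1.712]
ft_force: [-0.5, 0.1, -1.9]
grip_width: 0.522
time: 8.65
eef_pos: [0.4892, -0.1557, 0.0685]
ee_rot: [-1.571, 0.0, -1.712]
ft_force: [-1.6, 0.2, 5.8]
grip_width: 0.523
[ 0.48921673 -0.15571301  0.06849102] [-1.57061310e+00  2.52338187e-04 -1.71170088e+00] [-1.61421425  0.15972452  5.78617308] [0.15956075 0.41715269 0.02439148]
```

```bash

python3 -m handwheel '[[[0,0.0015,0],0],[[0,0.003,0],0],[[0,0.0045,0],0],[[0,0.006,0],0],[[0,0.006,0],0]]'
python3 -c "
from h import *
s=r.sense();print(s['eef_pos'],s['ee_rot'],s['ft_force'],s['torque'])"
```

```text
time: 9.07
eef_pos: [0.4892, -0.1557, 0.0625]
ee_rot: [-1.571, 0.0, -1.712]
ft_force: [-2.7, 0.3, 8.1]
grip_width: 0.525
[ 0.48922553 -0.15570381  0.06247788] [-1.57071750e+00  3.46061769e-04 -1.71172299e+00] [-2.67017341  0.30596895  8.09651434] [ 0.17253509  0.50129627 -0.01596405]
```

```bash

python3 -m handwheel '[[[0,0,-0.0006],2],[[0,0,-0.0006],5],[[0,0,-0.0006],8],[[0,0,-0.0006],11],[[0,0,-0.0006],14]]'
python3 -c "
from h import *
s=r.sense();print(s['eef_pos'],s['ee_rot'],s['ft_force'],s['torque'])"
python3 -m handwheel '[[[0,0,0],3],[[0,0,0],6],[[0,0,0],9],[[0,0,0],12],[[0,0,0],15]]'
python3 -c "
from h import *
s=r.sense();print(s['eef_pos'],s['ee_rot'],s['ft_force'],s['torque'])"
```

```text
time: 9.48
eef_pos: [0.4898, -0.1561, 0.0631]
ee_rot: [-1.568, 0.0, -1.958]
ft_force: [-0.5, -0.1, 7.5]
grip_width: 0.524
[ 0.48984902 -0.15607634  0.0630706 ] [-1.56801858e+00  3.44412018e-04 -1.95835137e+00] [-0.48628809 -0.13990563  7.45674841] [0.06776954 0.14099947 0.06022846]
time: 9.9
eef_pos: [0.4901, -0.1563, 0.0632]
ee_rot: [-1.568, 0.001, -2.22]
ft_force: [0.1, -0.3, 7.6]
grip_width: 0.522
[ 0.49009995 -0.15626487  0.06315176] [-1.56756957e+00  1.00282627e-03 -2.22009439e+00] [ 0.11491431 -0.30488948  7.63504051] [-0.03965489  0.05927853  0.11281656]
```

```bash

python3 -m handwheel '[[[0,0,0],4],[[0,0,0],8],[[0,0,0],12],[[0,0,0],16],[[0,0,0],20]]'
python3 -c "
from h import *
s=r.sense();print(s['eef_pos'],s['ee_rot'],s['ft_force'],s['torque'])"
python3 -m handwheel '[[[0,0,0],4],[[0,0,0],8],[[0,0,0],12],[[0,0,0],16],[[0,0,0],20]]'
python3 -c "
from h import *
s=r.sense();print(s['eef_pos'],s['ee_rot'],s['ft_force'],s['torque'],s['qpos'])"
```

```text
time: 10.32
eef_pos: [0.4903, -0.1565, 0.0632]
ee_rot: [-1.567, 0.002, -2.57]
ft_force: [1.2, 0.3, 7.3]
grip_width: 0.523
[ 0.49034688 -0.15648404  0.06324365] [-1.56744915e+00  2.24845580e-03 -2.57002983e+00] [1.22963648 0.25889705 7.28893706] [-0.06512199 -0.05772875  0.09908445]
time: 10.73
eef_pos: [0.4905, -0.1567, 0.0633]
ee_rot: [-1.568, 0.003, -2.919]
ft_force: [1.2, -0.9, 7.1]
grip_width: 0.521
[ 0.49046799 -0.15670112  0.06329298] [-1.5678927   0.00338812 -2.91910168] [ 1.19121616 -0.88573695  7.12232637] [-0.22660193 -0.11860983  0.16176873] [-0.36998236  0.63680218  0.78747026  2.09114764 -0.71397224  0.69752517
 -0.45491771]
```

```bash

T='from h import *
s=r.sense();print(np.degrees(s["ee_rot"][2]).round(2),s["eef_pos"].round(4),s["ft_force"].round(1),s["torque"].round(3))'
python3 -m handwheel '[[[0,0,0],1],[[0,0,0],2],[[0,0,0],3],[[0,0,0],4]]' >/dev/null; python3 -c "$T"
python3 -m handwheel '[[[0,0,0],1],[[0,0,0],2]]' >/dev/null; python3 -c "$T"
```

```text
-171.1 [ 0.4905 -0.1568  0.0633] [ 1.9 -1.3  7.4] [-0.192 -0.197  0.158]
-173.11 [ 0.4905 -0.1568  0.0633] [ 1.4 -2.   8. ] [-0.247 -0.201  0.113]
```

Turned 75°, still only friction. One degree at a time now.

```bash

T='from h import *
s=r.sense();print(np.degrees(s["ee_rot"][2]).round(2),s["eef_pos"].round(4),s["ft_force"].round(1),s["torque"].round(3))'
python3 -m handwheel '[[[0,0,0],1]]' >/dev/null; python3 -c "$T"
python3 -m handwheel '[[[0,0,0],1]]' >/dev/null; python3 -c "$T"
```

```text
-174.11 [ 0.4905 -0.1568  0.0633] [ 1.4 -1.5  8. ] [-0.187 -0.113  0.056]
-175.11 [ 0.4905 -0.1568  0.0633] [ 0.5 -1.7  6.8] [-0.238 -0.158  0.131]
```

```bash

T='from h import *
s=r.sense();print(np.degrees(s["ee_rot"][2]).round(2),s["eef_pos"].round(4),s["ft_force"].round(1),s["torque"].round(3))'
python3 -m handwheel '[[[0,0,0],1]]' >/dev/null; python3 -c "$T"
```

```text
-176.11 [ 0.4905 -0.1569  0.0633] [ 1.  -1.6  7.4] [-0.292 -0.145  0.132]
```

```bash

T='from h import *
s=r.sense();print(np.degrees(s["ee_rot"][2]).round(2),s["eef_pos"].round(4),s["ft_force"].round(1),s["torque"].round(3))'
python3 -m handwheel '[[[0,0,0],1]]' >/dev/null; python3 -c "$T"
```

```text
-177.11 [ 0.4905 -0.1569  0.0633] [ 0.7 -1.1  8.2] [-0.238 -0.169  0.146]
```

```bash

T='from h import *
s=r.sense();print(np.degrees(s["ee_rot"][2]).round(2),s["eef_pos"].round(4),s["ft_force"].round(1),s["torque"].round(3))'
python3 -m handwheel '[[[0,0,0],1]]' >/dev/null; python3 -c "$T"
```

```text
-178.11 [ 0.4905 -0.1569  0.0633] [ 0.9 -1.6  7.2] [-0.264 -0.151  0.083]
```

```bash

T='from h import *
s=r.sense();print(np.degrees(s["ee_rot"][2]).round(2),s["eef_pos"].round(4),s["ft_force"].round(1),s["torque"].round(3))'
python3 -m handwheel '[[[0,0,0],1]]' >/dev/null; python3 -c "$T"
```

```text
-179.11 [ 0.4905 -0.1569  0.0633] [ 1.  -1.9  7.2] [-0.224 -0.161  0.076]
```

```bash

T='from h import *
s=r.sense();print(np.degrees(s["ee_rot"][2]).round(2),s["eef_pos"].round(4),s["ft_force"].round(1),s["torque"].round(3))'
python3 -m handwheel '[[[0,0,0],1]]' >/dev/null; python3 -c "$T"
```

```text
179.88 [ 0.4905 -0.157   0.0633] [ 1.  -1.6  7.8] [-0.238 -0.128  0.082]
```

```bash
python3 - <<'E'
from h import *
f=grab("wrist","w6")
i=f["img"][:,:,::-1];cv2.imwrite("pics/w6c.png",cv2.resize(i[130:350,130:390],None,fx=2.3,fy=2.3))
E
```

```text
(no output)
```

View pics/w6c.png

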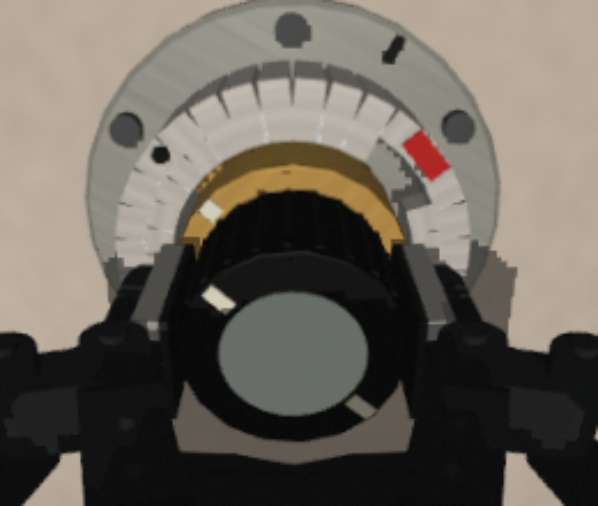

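```bash

T='from h import *
s=r.sense();print(np.degrees(s["ee_rot"][2]).round(2),s["eef_pos"].round(4),s["ft_force"].round(1),s["torque"].round(3))'
python3 -m handwheel '[[[0,0,0],1]]' >/dev/null; python3 -c "$T"
```

```text
178.92 [ 0.4905 -0.1569  0.0633] [ 0.7 -1.2  8.1] [-0.301 -0.128  0.138]
```

```bash

T='from h import *
s=r.sense();print(np.degrees(s["ee_rot"][2]).round(2),s["eef_pos"].round(4),s["ft_force"].round(1),s["torque"].round(3))'
python3 -m handwheel '[[[0,0,0],1]]' >/dev/null; python3 -c "$T"
```

```text
177.9 [ 0.4905 -0.1571  0.0633] [ 1.  -2.2  8.3] [-0.421 -0.218  0.195]
```

```bash

T='from h import *
s=r.sense();print(np.degrees(s["ee_rot"][2]).round(2),s["eef_pos"].round(4),s["ft_force"].round(1),s["torque"].round(3))'
python3 -m handwheel '[[[0,0,0],0.5],[[0,0,0],0.5]]' >/dev/null; python3 -c "$T"
```

```text
177.43 [ 0.4906 -0.1572  0.0633] [ 1.2 -1.9  7.8] [-0.37  -0.148  0.172]
```

```bash

T='from h import *
s=r.sense();print(np.degrees(s["ee_rot"][2]).round(2),s["eef_pos"].round(4),s["ft_force"].round(1),s["torque"].round(3))'
python3 -m handwheel '[[[0,0,0],0.5],[[0,0,0],0.5]]' >/dev/null; python3 -c "$T"
```

```text
176.93 [ 0.4906 -0.1574  0.0634] [ 0.8 -2.8  6.9] [-0.497 -0.246  0.202]
```

```bash

T='from h import *
s=r.sense();print(np.degrees(s["ee_rot"][2]).round(2),s["eef_pos"].round(4),s["ft_force"].round(1),s["torque"].round(3))'
python3 -m handwheel '[[[0,0,0],0.5],[[0,0,0],0.5]]' >/dev/null; python3 -c "$T"
```

```text
176.43 [ 0.4907 -0.1576  0.0634] [ 2.4 -4.   6.8] [-0.544 -0.31   0.264]
```

```bash

T='from h import *
s=r.sense();print(np.degrees(s["ee_rot"][2]).round(2),s["eef_pos"].round(4),s["ft_force"].round(1),s["torque"].round(3))'
python3 -m handwheel '[[[0,0,0],0.5],[[0,0,0],0.5]]' >/dev/null; python3 -c "$T"
```

```text
175.95 [ 0.4909 -0.1577  0.0634] [ 0.9 -3.   6. ] [-0.726 -0.322  0.338]
```

```bash

T='from h import *
s=r.sense();print(np.degrees(s["ee_rot"][2]).round(2),s["eef_pos"].round(4),s["ft_force"].round(1),s["torque"].round(3))'
python3 -m handwheel '[[[0,-0.001,0],0],[[0,-0.0015,0],0]]' >/dev/null; python3 -c "$T"
python3 -m handwheel '[[[0,-0.001,0],0],[[0,-0.001,0],0]]' >/dev/null; python3 -c "$T"
```

```text
175.95 [ 0.4906 -0.1577  0.0645] [ 2.8 -5.4 -0.8] [-1.049 -0.877  0.343]
175.95 [ 0.4907 -0.1577  0.0656] [ 3.3 -5.3  2.9] [-1.014 -0.764  0.344]
```

```bash

T='from h import *
s=r.sense();print(np.degrees(s["ee_rot"][2]).round(2),s["eef_pos"].round(4),s["ft_force"].round(1),s["torque"].round(3))'
python3 -m handwheel '[[[0,-0.0005,0],0],[[0,-0.0005,0],0]]' >/dev/null; python3 -c "$T"
python3 -m handwheel '[[[0,-0.0005,0],0],[[0,-0.0005,0],0]]' >/dev/null; python3 -c "$T"
```

```text
175.95 [ 0.4906 -0.1576  0.0659] [ 3.1 -4.6  0.6] [-0.998 -0.761  0.361]
175.95 [ 0.4906 -0.1577  0.0664] [ 3.7 -4.1  0.8] [-1.053 -0.839  0.333]
```

```bash

T='from h import *
s=r.sense();print(np.degrees(s["ee_rot"][2]).round(2),s["eef_pos"].round(4),s["ft_force"].round(1),s["torque"].round(3))'
python3 -m handwheel '[[[-0.0005,0,0.0006],0],[[-0.0005,0,0.0006],-0.5],[[-0.0005,0,0.0006],-0.5]]' >/dev/null; python3 -c "$T"
python3 -m handwheel '[[[0,-0.0005,0],0],[[0,-0.0005,0],0]]' >/dev/null; python3 -c "$T"
```

```text
176.44 [ 0.4906 -0.1576  0.0664] [ 3.5 -4.8  2.2] [-0.947 -0.828  0.124]
176.43 [ 0.4907 -0.1576  0.0669] [ 3.8 -4.1  1. ] [-0.996 -0.892  0.105]
```

```bash

T='from h import *
s=r.sense();print(np.degrees(s["ee_rot"][2]).round(2),s["eef_pos"].round(4),s["ft_force"].round(1),s["torque"].round(3))'
python3 -m handwheel '[[[0,-0.0005,0],0],[[0,-0.0005,0],0]]' >/dev/null; python3 -c "$T"
python3 -m handwheel '[[[0,-0.0005,0],0],[[0,-0.0005,0],0]]' >/dev/null; python3 -c "$T"
python3 -m handwheel '[[[0,-0.0005,0],0],[[0,-0.0005,0],0]]' >/dev/null; python3 -c "$T"
```

```text
176.44 [ 0.4907 -0.1576  0.0671] [ 5.4 -4.2 -2.9] [-1.184 -1.182  0.152]
176.44 [ 0.4906 -0.1575  0.0671] [ 7.  -5.  -8.3] [-1.326 -1.477  0.144]
176.45 [ 0.4906 -0.1575  0.0672] [  8.2  -5.6 -13.4] [-1.561 -1.733  0.11 ]
```

```bash

T='from h import *
s=r.sense();print(s["time"],np.degrees(s["ee_rot"][2]).round(2),s["eef_pos"].round(4),s["ft_force"].round(1),s["torque"].round(3),s["grip_width"])'
python3 -m handwheel '[[[0,0.0008,0],0],[[0,0.0015,0],0],[[0,0.0015,0],0]]' >/dev/null; python3 -c "$T"
python3 -m handwheel '[[[0,0,0],0],[[0,0,0],0],[[0,0,0],0],[[0,0,0],0],[[0,0,0],0]]' 0.4; python3 -c "$T"
python3 -m handwheel '[[[0,0,0],0],[[0,0,0],0],[[0,0,0],0],[[0,0,0],0],[[0,0,0],0]]' -0.8; python3 -c "$T"
```

```text
14.5333 176.42 [ 0.4907 -0.1576  0.0669] [ 3.3 -3.8  2.8] [-0.911 -0.903  0.091] 0.5228913234651049
time: 14.95
eef_pos: [0.4907, -0.1576, 0.0669]
ee_rot: [-1.568, 0.004, 3.079]
ft_force: [4.3, -4.1, 1.2]
grip_width: 0.521
14.95 176.43 [ 0.4907 -0.1576  0.0669] [ 4.3 -4.1  1.2] [-1.034 -0.876  0.198] 0.5205863231343975
time: 15.37
eef_pos: [0.4886, -0.1558, 0.066]
ee_rot: [-1.571, -0.001, 3.079]
ft_force: [-0.7, 0.6, -0.3]
grip_width: 0.9
15.3667 176.44 [ 0.4886 -0.1558  0.066 ] [-0.7  0.6 -0.3] [-0.028  0.01  -0.025] 0.9003825066679613
```

```bash

python3 -m handwheel '[[[-0.002,-0.01,0],0],[[-0.002,-0.03,0],0],[[-0.002,-0.06,0],0],[[-0.002,-0.095,0],0],[[-0.002,-0.13,0],0]]' -1
python3 -m handwheel '[[[0.02,0,0],0],[[0.04,0,0],0],[[0.04,0,0],0],[[0.04,0,0],0],[[0.04,0,0],0]]'
python3 - <<'E'
from h import *
f=grab("wrist","w7");s=r.sense();print(s["time"],s["eef_pos"])
g=grab("side","s7")
i=f["img"][:,:,::-1];a=cv2.resize(i[70:330,130:390],(520,520))
b=cv2.resize(g["img"][255:325,195:250,::-1],(275,350),interpolation=cv2.INTER_CUBIC)
o=np.zeros((520,795,3),np.uint8);o[:,:520]=a;o[:350,520:]=b;cv2.imwrite("pics/w7c.png",o)
E
```

```text
time: 15.78
eef_pos: [0.4903, -0.1566, 0.1979]
ee_rot: [-1.571, -0.002, 3.078]
ft_force: [1.3, 0.0, -0.5]
grip_width: 1.0
time: 16.2
eef_pos: [0.4518, -0.1536, 0.1967]
ee_rot: [-1.571, 0.001, 3.08]
ft_force: [0.5, -0.2, 0.3]
grip_width: 1.003
16.25 [ 0.4519615  -0.15377954  0.19660913]
```

View pics/w7c.png

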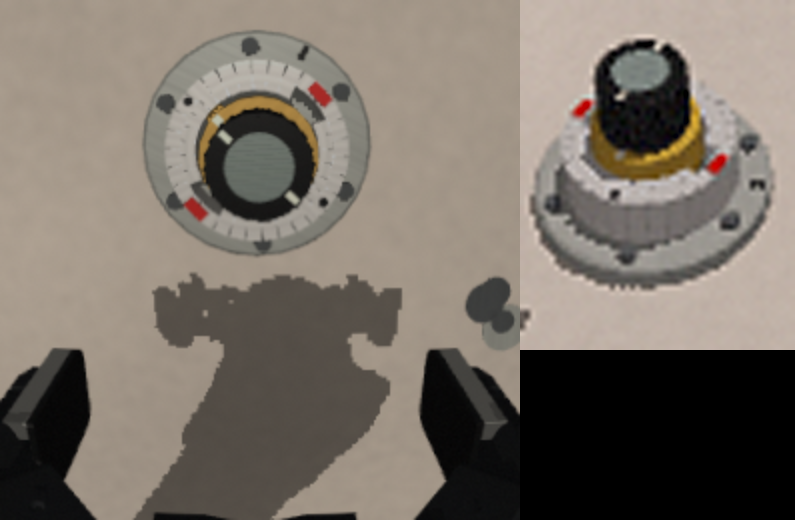

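```bash
python3 - <<'E'
from h import *
f,g=load("w7"),load("s7")
c=lambda u,v:(130+u/2,70+v/2)
pair(f,c(226,138),c(292,197),.086,"cap");pair(f,c(188,101),c(323,202),.04,"dots")
print(tri(ray(f,*c(260,166),True),ray(g,219,268.6)))
m=lambda f,z:plane(f,*c(260,166),z,True)
print(m(f,.086))
E
```

```text
cap [ 0.4868 -0.1582  0.086 ] len 0.0366 ang -135.6
dots [ 0.488  -0.1573  0.04  ] len 0.0828 ang -130.6
(array([ 0.48759687, -0.15848045,  0.08726336]), np.float64(6.955069676061239e-05))
[ 0.48747921 -0.15850504  0.086     ]
```

```bash
python3 -c "
from rig import r
print(r.finish_job(), r.sense()['time'])"
```

```text
the job is handed in; nothing more can be done
the job is handed in; nothing more can be done
```

The cap is in the port's collar and locked there by itself. I handed the job in about 16 s in on the robot's clock, with the gripper open and clear of the port.

- **Insertion:** I lined the lugs up with the gaps by camera: the gaps lay at -50.5° and the cap at about -50.6°. The lugs passed the lip without contact, and I pressed the cap down to about 24 mm with roughly 8 N.
- **Twist:** I turned it clockwise about 86°. The torque was about 0.1 N m, rising to 0.34 N m near the end, so I stopped there rather than press harder into the stop.
- **Lock:** On easing up, the cap rose about 4 mm to 28 mm. It then held against an upward pull of about 13 N, the largest vertical load I read. Sideways loads stayed below about 10 N.

**Last checks:**
- After release, two views put the cap's top at 87 mm, where 86 mm is expected when locked.
- **Disagreement on angle:** the cap's marks read about -135.6°, while the collar's black dots are at -130.6°. That is 5° past the dots, at the edge of the stated "give or take 5".
- **Sideways offset:** the cap sits about 1.5 mm off the port's centre, about the clearance in the mouth. The arm also sprang 2 mm sideways when the fingers opened, because it had been pressing lightly to one side.
- **Not checked:** I did not measure the other things on the shelf again. I routed the arm clear of them, and no force reading showed contact.

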